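# Slacken the left-hand spool nut of a welding wire feeder

### The job

The welding wire feeder lies open on the bench. Its wire spool is held by the aluminium wing nut at the middle of the copper-wound spool, and that nut has a left-hand thread: slacken it by about a sixth of a turn (60 degrees) so that the spool can be changed, without ever tightening it hard, and let go. Leave the smaller wing knob on the wire drive beside the spool as it is set.

Things in the scene. Friction and masses are not known exactly. Their poses are not given: they have to be found in the camera images.
- hub_nut_grip (a point): Grip point of the spool's wing nut, on its upright axis, about 170 mm above the bench. Plain aluminium: straight flat wing 58 mm long (this point's x), 14 mm thick (y), on a 44 mm round collar. The point is 14 mm below the wing's top, 22 mm above the collar and 40 mm above the copper winding. Axes turn with the nut, z up. The spool may be in either half of the open grey case, walls 140 mm high.
- hub_nut (a joint): Turn of the spool's wing nut, rad: grows clockwise seen from above, which loosens it (left-hand thread); falls anticlockwise, which tightens it; 0 is jammed hard tight. It starts between 0.3 and 0.45, turns against a steady friction of 0.12 N m, stays where it is left and does not rise.
- drive_knob_grip (a point): Grip point of the other wing knob, the pressure knob on the wire drive (plate with black block and two steel rollers) in the other half of the case, about 0.22 m from the spool nut; leave it alone. Same shape and material, smaller: wing 44 mm long (x), 14 mm thick, collar 32 mm across; the point is on its axis, 14 mm below the wing's top.
- drive_knob (a joint): Turn of that pressure knob in rad, clockwise from above positive; 0 at the start and to stay there.

How it is judged:
By the outcome, as a careful person would: the job done as asked, in the order asked, and still so for the second after the job is handed in, with the robot touching nothing.
It also fails if it takes over 32 s, if anything falls off the work surface, if the arm or the gripper's body presses on something with over 40 N, if the wrist force passes 120 N, or if a joint passes its speed limit or range.

### The arm

A 7-joint arm with a two-finger parallel gripper is mounted at the origin on the work surface. World frame = base frame: x ahead of the robot, y to its left, z up, the work surface at z = 0. Lengths are in mm, angles in rad, forces in N, time in s.
With the tool pointing down it reaches from about 400 to 875 mm from the base axis. Payload 19.3 kg.
Tool frame: the origin (TCP) lies at the very end of the fingers, on their centre line; the grasp point (between the pads) lies 19 mm behind it (grip_point_offset is the z of the grasp point in the tool frame, in mm); z points along the fingers, x is the direction in which the jaws open and shut, and the axes are right-handed (so a half turn about z gives the same grasp; the last joint's range is limited). The gripper opens to 85 mm and grips with 20 to 120 N. Pads are 22 mm wide; open, the fingers measure 114 mm over their backs; the gripper's body (76 mm by 85 mm) begins 54 mm behind the grasp point. The pads swing forward as they close: fully open they stand 13 mm farther back than shut.
Start: joints at [1.189, 0.521, -0.036, 1.599, 0.021, 1.021, -0.113], TCP at [191.705, -594.865, 231.291] pointing down, gripper open.
Joint ranges: [-2.91, 2.91], [-0.3, 2.13], [-1.5, 1.42], [0.17, 2.43], [-1.26, 4.41], [0.16, 1.93], [-2.52, 2.52]. Speed limits (rad/s): [1.89, 1.89, 2.39, 2.39, 3.01, 3.01, 3.01].

### API

Orientations are given as a 3x3 rotation matrix whose columns are the frame's x, y, z axes.
In Python, from workcell import movep, movel, goto_joints, open_gripper, clamp, wait, inverse_kinematics, read_state, camera, PlanningError, finish_job, grip_point_offset gives the robot as it stands. Calls block until the motion is done:
- movep(position, orientation): joint-space move of the TCP to a pose.
- movel(position, frame=None, max_speed=150, guard=None): straight line of the TCP; frame=None keeps the orientation; max_speed is the mean speed in mm/s. With guard (N) it stops when the force on the tool has changed by that much, and returns True; else False.
- goto_joints(angles): joint-space move.
- open_gripper() and clamp(): open the fingers fully, or close them until they stop; the grip force is fixed at half the most.
- wait(seconds).
- inverse_kinematics(position, orientation): joint angles nearest the present ones, or None.
- read_state(): the state.
- camera(name): name is "scene" or "top" or "wrist"; returns a dict with "image" (400x640x3 uint8, blue, green, red), "range_z" (400x640 float32, mm along the optical axis (not along the pixel's ray), 0 where there is no reading), "fx", "fy", "cx", "cy" (pixels), "cam_to_world" (4x4, takes a point from camera to world coordinates). Camera axes: x right, y up, looking along -z (the intrinsics and any distortion apply to the point x, -y, -z); pixel columns grow to the right and rows downward; lengths in mm; the calibration is good to about 2 mm. A picture is of the moment at which its call begins.
A pose or a line that the arm cannot do raises PlanningError and nothing moves.
- finish_job(): hands the job in, once; it reports no verdict.
The state is a dict: "time": time; "qpos": joint angles; "qvel": joint speeds; "joint_efforts": joint torques, N m; "eef_pos": TCP position; "tool_rot": TCP orientation; "ft_force": force on the tool from outside, world axes, zero at the start; "torque": the same for the moment, N m; "finger_gap": finger opening in mm.
Only numpy, scipy, OpenCV 4.12 (cv2) and the standard library are available. Lean on these libraries where they do the work, as an engineer would, in place of code of your own. Each camera call takes 0.05 s, during which the arm holds its last target.

## Working session

There is one attempt and no reset: what is moved stays moved. The work goes in short steps, each a Python script; the robot and the scene stay as the last script left them, time stands still between calls to the robot, and variables do not carry over. Pictures are saved under pics/ and viewed, and the job is handed in when it is done.

```bash
ls; mkdir -p pics
python3 - <<'E'
from workcell import *
import cv2,numpy as np
for n in("scene","top"):
    c=camera(n); cv2.imwrite(f"pics/{n}0.png",c["image"]); np.savez(f"{n}0.npz",**c)
    print(n,c["fx"],c["fy"],c["cx"],c["cy"],np.round(c["cam_to_world"],3).tolist(),[k for k in c])
s=read_state();print(s["time"],s["eef_pos"],np.round(s["tool_rot"],3).tolist(),s["finger_gap"],grip_point_offset)
E
```

```text
pics
scene 375.93862958796467 375.93862958796467 319.83364461932996 200.68899761199285 [[0.097, -0.708, 0.7, 1038.034], [0.995, 0.073, -0.064, -44.28], [-0.006, 0.703, 0.711, 660.955], [0.0, 0.0, 0.0, 1.0]] ['image', 'range_z', 'fx', 'fy', 'cx', 'cy', 'cam_to_world']
top 391.6152424801854 391.6152424801854 325.0779776790202 204.9180973292715 [[-0.007, 0.992, -0.122, 481.963], [-1.0, -0.007, -0.001, 22.012], [-0.002, 0.122, 0.993, 839.029], [0.0, 0.0, 0.0, 1.0]] ['image', 'range_z', 'fx', 'fy', 'cx', 'cy', 'cam_to_world']
0.1 [ 191.5903466  -594.56606305  230.76117378] [[0.307, -0.952, -0.0], [-0.952, -0.307, 0.001], [-0.001, 0.0, -1.0]] 85.90969252670251 -18.700000000000003
```

View pics/scene0.png

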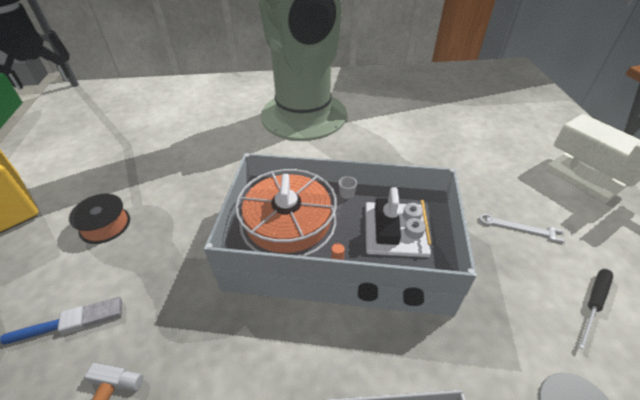

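View pics/top0.png

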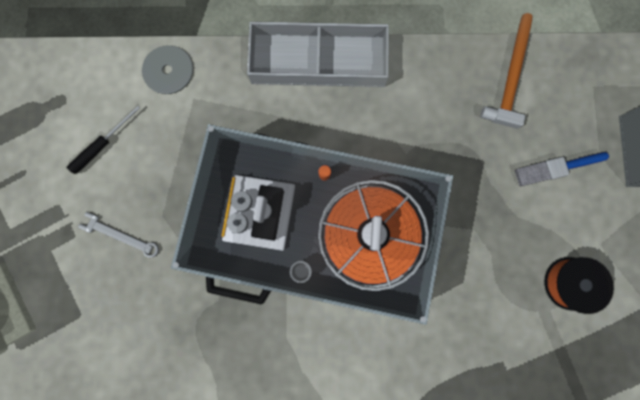

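The scene view shows the nut at about (285,188) on the copper spool and the drive knob at about (393,200). In the top view they are at (376,233) and (261,208). Next I'll measure the wing.

```bash
cat > h.py <<'E'
import numpy as np,cv2
def cloud(c):
    z=c["range_z"].astype(float);v,u=np.indices(z.shape)
    P=np.stack([(u-c["cx"])/c["fx"]*z,-(v-c["cy"])/c["fy"]*z,-z,np.ones_like(z)],-1)
    return (P@np.asarray(c["cam_to_world"]).T)[...,:3]
def ray(c,uv,h):
    M=np.asarray(c["cam_to_world"]);uv=np.atleast_2d(uv).astype(float)
    d=np.c_[(uv[:,0]-c["cx"])/c["fx"],-(uv[:,1]-c["cy"])/c["fy"],-np.ones(len(uv))]@M[:3,:3].T
    o=M[:3,3];return o+d*((h-o[2])/d[:,2])[:,None]
E
python3 - <<'E'
from h import *
for n,(u,v) in {"top":(376,233),"scene":(285,190)}.items():
    c=dict(np.load(f"{n}0.npz"));P=cloud(c)
    im=c["image"][v-50:v+50,u-65:u+65];cv2.imwrite(f"pics/{n}_crop.png",cv2.resize(im,None,fx=6,fy=6,interpolation=cv2.INTER_CUBIC))
    w=np.zeros(P.shape[:2],bool);w[v-60:v+60,u-60:u+60]=1
    m=w&(P[...,2]>165)&(P[...,2]<200)&(c["range_z"]>0)
    Q=P[m];print(n,m.sum(),Q.min(0),Q.max(0))
    vv,uu=np.where(m);print(uu.min(),uu.max(),vv.min(),vv.max())
    k,_=cv2.findContours(m.astype(np.uint8),0,1)
    for a in k: print(len(a),cv2.minAreaRect(a))
    xy=Q[:,:2].astype(np.float32);r=cv2.minAreaRect(xy);print(r,np.median(Q,0),cv2.boxPoints(r))
    print("spool z around",np.nanmedian(P[w][(P[w][:,2]>100)&(P[w][:,2]<165)][:,2]))
E
```

```text
top 308 [488.13562453 -71.45450821 165.08223458] [545.22487892 -54.85119254 185.6189118 ]
371 381 215 249
79 ((376.4051818847656, 232.11209106445312), (9.278079986572266, 34.117496490478516), 3.3664605617523193)
((516.4130249023438, -63.83009338378906), (14.150617599487305, 57.26239776611328), 85.00214385986328) [515.86233729 -62.76225502 182.3050495 ] [[487.2743   -68.38419 ]
 [544.319    -73.37281 ]
 [545.55176  -59.275993]
 [488.50708  -54.287376]]
spool z around 129.7503674373196
scene 220 [489.63323939 -73.07136908 165.04018709] [545.75251125 -55.63859634 186.1971105 ]
280 288 174 201
64 ((284.0, 187.5), (27.0, 8.0), 90.0)
((517.7625122070312, -64.32923126220703), (13.979310035705566, 56.06702423095703), 85.02819061279297) [527.05590491 -64.08673083 183.48769669] [[489.2287   -68.863045]
 [545.0848   -73.72213 ]
 [546.2963   -59.795418]
 [490.44025  -54.936333]]
spool z around 130.8909195539452
```

Run:
```python
from h import *
c=dict(np.load("top0.npz"));P=cloud(c)
# case walls
for u,v in [(209,128),(450,178),(424,319),(177,265),(261,208)]:print((u,v),np.round(ray(c,(u,v),140 if u!=261 else 150)[0]),np.round(P[v,u]))
```

```text
(209, 128) [712. 236. 140.] [713. 236. 140.]
(450, 178) [ 615. -204.  140.] [ 616. -204.  140.]
(424, 319) [ 367. -147.  140.] [ 367. -147.  140.]
(177, 265) [463. 285. 140.] [463. 286. 139.]
(261, 208) [562. 136. 150.] [559. 132. 176.]
```

View pics/top_crop.png

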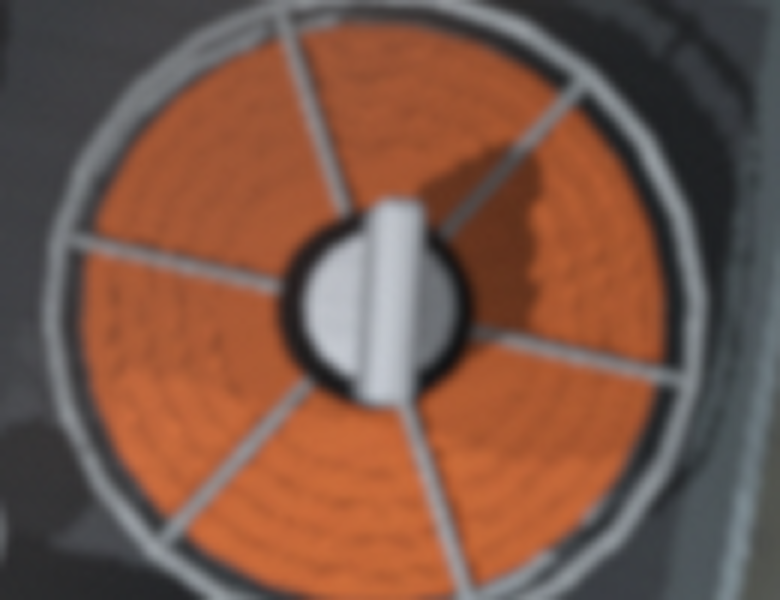

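View pics/scene_crop.png

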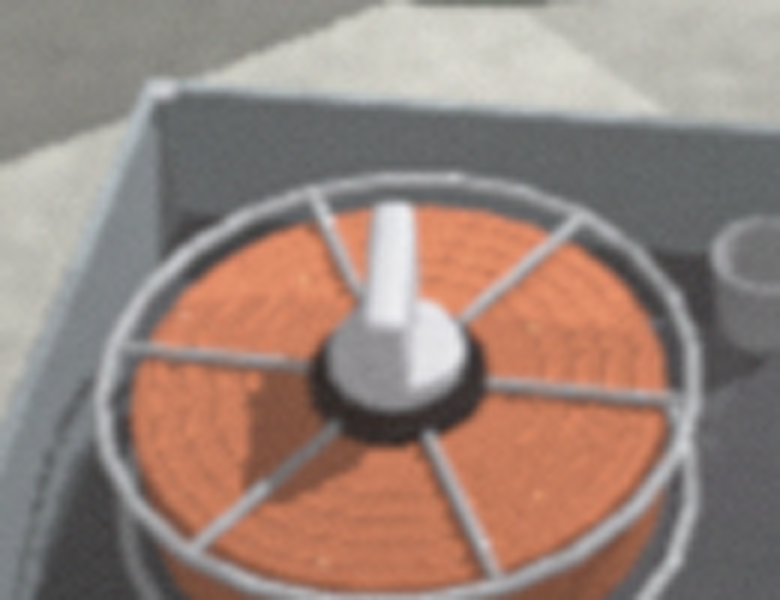

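Both views agree. The wing centre is at about (517,-64), its top is at z≈185 (so the grip is at ≈171, as stated), it measures 57x14 mm, and its axis lies at -5°. Next I'll check IK, the joint 7 range for the clockwise turn, and obstacle heights on the way.

```bash
cat >> h.py <<'E'
def R(deg):
    a=np.deg2rad(deg);x=np.array([np.cos(a),np.sin(a),0]);z=np.array([0,0,-1.]);return np.stack([x,np.cross(z,x),z],1)
E
python3 - <<'E'
from h import *
from workcell import *
for n in("top","scene"):
    P=cloud(dict(np.load(f"{n}0.npz"))).reshape(-1,3)
    m=(P[:,0]>100)&(P[:,0]<750)&(P[:,1]<300)&(P[:,1]>-750)&(P[:,2]>150)&(P[:,2]<600)
    Q=P[m]; print(n,m.sum()); 
    k=np.unique((Q[:,:2]//60*60).astype(int),axis=0,return_counts=True)
    for a,b in zip(*k):
        if b>5: print(a,b,Q[(Q[:,:2]//60*60==a).all(1)][:,2].max().round())
for a in(85,-95):
  for d in (0,-30,-60,-65):
    for z in (155,270):
        q=inverse_kinematics([517,-64,z],R(a+d)); print(a,d,z,None if q is None else np.round(q,2))
E
```

```text
top 593
[ 480 -120] 197 186.0
[480 -60] 117 185.0
[480 120] 11 173.0
[ 540 -120] 17 184.0
[540 120] 247 179.0
scene 3646
[ 60 -60] 86 356.0
[ 120 -600] 165 406.0
[ 120 -540] 117 350.0
[ 180 -660] 616 367.0
[ 180 -600] 1911 429.0
[ 180 -540] 196 350.0
[ 300 -720] 8 155.0
[ 360 -660] 30 158.0
[ 480 -120] 114 186.0
[480 -60] 64 186.0
[ 540 -120] 100 185.0
[540 120] 229 179.0
85 0 155 [ 0.57  0.56 -0.77  1.92  0.51  0.87  1.03]
85 0 270 [ 0.64  0.41 -0.84  1.8   0.35  1.09  1.16]
85 -30 155 [ 0.56  0.55 -0.74  1.92  0.49  0.86  0.52]
85 -30 270 [ 0.59  0.39 -0.76  1.8   0.31  1.07  0.68]
85 -60 155 [ 0.49  0.53 -0.65  1.92  0.42  0.83  0.05]
85 -60 270 [ 0.53  0.38 -0.68  1.8   0.27  1.06  0.19]
85 -65 155 [ 0.48  0.52 -0.63  1.92  0.41  0.83 -0.02]
85 -65 270 [ 0.52  0.37 -0.67  1.8   0.26  1.06  0.11]
-95 0 155 [ 0.16  0.46 -0.19  1.94  0.13  0.75 -1.77]
-95 0 270 [ 0.25  0.33 -0.3   1.81  0.11  1.02 -1.76]
-95 -30 155 [ 0.06  0.46 -0.06  1.94  0.04  0.74 -2.21]
-95 -30 270 [ 0.16  0.32 -0.19  1.82  0.07  1.01 -2.24]
-95 -60 155 [-0.22  0.48  0.3   1.96 -0.21  0.73 -2.5 ]
-95 -60 270 [-0.51  0.38  0.69  1.85 -0.28  1.01 -2.41]
-95 -65 155 [-0.33  0.5   0.46  1.96 -0.32  0.74 -2.47]
-95 -65 270 [-0.54  0.39  0.74  1.85 -0.31  1.02 -2.47]
```

Run:
```python
from h import *
from workcell import *
movel([191.6,-594.6,290])
movep([517,-64,250],R(85))
s=read_state();print(s["time"],s["eef_pos"],np.round(s["qpos"],3),s["ft_force"])
c=camera("wrist");np.savez("wrist0.npz",**c);cv2.imwrite("pics/wrist0.png",c["image"])
P=cloud(c);m=(P[...,2]>168)&(P[...,2]<195)&(c["range_z"]>0)&(abs(P[...,0]-517)<45)&(abs(P[...,1]+64)<45)
Q=P[m];print(m.sum(),Q.min(0) if m.any() else 0,cv2.minAreaRect(Q[:,:2].astype(np.float32)) if m.any() else 0, np.percentile(Q[:,2],[50,95]))
```

```text
2.8667 [516.9945548  -64.89756592 249.91357944] [ 0.619  0.431 -0.808  1.821  0.358  1.042  1.154] [ 0.33484462 -0.88016842 -1.17492334]
1203 [487.13283914 -73.10539783 168.28900633] ((515.5377807617188, -64.48953247070312), (13.895600318908691, 56.68978500366211), 85.2249755859375) [184.89183942 186.18950958]
```

View pics/wrist0.png

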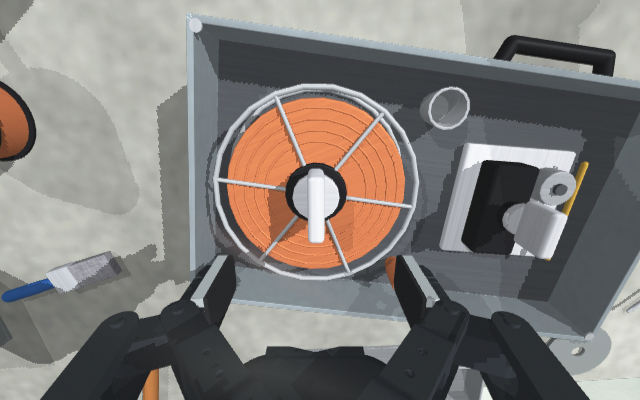

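The wrist view shows the wing at (316,206), upright and centred between the fingers. All three views agree on (516.5,-64.3) and an axis of -5°. Going down to grip.

Run:
```python
from h import *
from workcell import *
def st(l):
    s=read_state();print(l,round(s["time"],2),s["eef_pos"].round(1),s["qpos"].round(3),s["ft_force"].round(1),np.round(s["torque"],2),round(s["finger_gap"],1));return s
g=movel([516.6,-64.3,155],frame=R(85),max_speed=80,guard=12);st(g)
if not g:
    clamp();s=st("clamp")
    np.save("q0.npy",s["qpos"])
```

```text
False 4.26 [516.9 -64.3 155.4] [ 0.553  0.55  -0.737  1.919  0.484  0.857  1.046] [ 0.2  0.8 -0.2] [-0.    0.02 -0.  ] 85.1
clamp 4.91 [516.7 -64.  155.2] [ 0.553  0.551 -0.737  1.919  0.484  0.857  1.046] [-1.7  2.6  5.2] [0.39 0.39 0.05] 13.4
```

The gap is 13.4 mm, so the wing is gripped. Next I'll turn clockwise with joint 7 alone, starting with a small step to check the direction.

Run:
```python
from h import *
from workcell import *
q=np.load("q0.npy")
for d in (10,25,40,50,60):
    t=q.copy();t[6]-=np.deg2rad(d);goto_joints(t)
    s=read_state();x=s["tool_rot"][:,0]
    a=np.degrees(np.arctan2(x[1],x[0]))
    print(d,round(s["time"],2),"jaw",a.round(1),s["eef_pos"].round(1),s["ft_force"].round(1),s["torque"].round(2),round(s["finger_gap"],1))
    if a>86 or abs(s["ft_force"]).max()>30: break
```

```text
10 5.2 jaw 75.2 [516.6 -64.1 155.2] [-0.8  0.9  3.1] [-0.1   0.33 -0.08] 12.9
25 5.57 jaw 60.4 [516.6 -64.2 155.2] [-1.7 -0.5  5. ] [-0.44  0.49 -0.13] 13.3
40 5.93 jaw 45.3 [516.5 -64.3 155.2] [-3.2 -2.5  5.5] [-0.57  0.78 -0.1 ] 13.1
50 6.22 jaw 35.3 [516.4 -64.4 155.2] [-4.9 -2.2  6. ] [-0.62  0.91 -0.09] 13.4
60 6.52 jaw 25.3 [516.2 -64.5 155.2] [-5.2 -2.3  6.4] [-0.67  1.05 -0.09] 12.9
```

The jaw turned from 85° to 25°, which is clockwise, and the friction moment was ~0.1 N m as expected. Next I'll release, rise and check.

Run:
```python
from h import *
from workcell import *
open_gripper();wait(0.3)
s=read_state();p=s["eef_pos"];print(s["finger_gap"],p,s["ft_force"].round(1))
movel([p[0],p[1],250],max_speed=100)
c=camera("wrist");cv2.imwrite("pics/wrist1.png",c["image"])
def meas(c,ctr,h,r=42):
    P=cloud(c);m=(P[...,2]>h)&(P[...,2]<195)&(c["range_z"]>0)&(np.hypot(P[...,0]-ctr[0],P[...,1]-ctr[1])<r)
    return m.sum(),cv2.minAreaRect(P[m][:,:2].astype(np.float32))
print("wrist",meas(c,(517,-64),168))
print("knob before",meas(dict(np.load("wrist0.npz")),(560,133),168),meas(dict(np.load("top0.npz")),(560,133),168),meas(dict(np.load("scene0.npz")),(560,133),168))
movel([p[0],p[1],300])
movep([400,-350,330],R(25))
for n in("top","scene"):
    d=camera(n);cv2.imwrite(f"pics/{n}1.png",d["image"]);print(n,meas(d,(517,-64),168),"knob",meas(d,(560,133),168))
s=read_state();print(s["time"],s["ft_force"].round(1))
```

```text
85.1798798374543 [516.6646284  -64.01540854 155.20914504] [ 0.5  0.3 -0.6]
wrist (np.int64(1176), ((516.2052001953125, -64.30059814453125), (13.467140197753906, 57.6117057800293), 25.279817581176758))
knob before (np.int64(1114), ((559.9220581054688, 134.5333709716797), (15.373311996459961, 43.37271499633789), 80.38822174072266)) (np.int64(212), ((560.3040771484375, 136.1800079345703), (14.35251235961914, 43.660888671875), 80.85496520996094)) (np.int64(156), ((560.4239501953125, 135.6846160888672), (14.35362434387207, 44.85935974121094), 80.24380493164062))
top (np.int64(283), ((516.2373046875, -63.45154571533203), (13.467057228088379, 57.06571578979492), 25.98172378540039)) knob (np.int64(211), ((560.224609375, 135.8861083984375), (14.445558547973633, 43.70963668823242), 81.68147277832031))
scene (np.int64(315), ((516.8051147460938, -64.40596771240234), (15.46278190612793, 57.201133728027344), 25.368330001831055)) knob (np.int64(154), ((561.1000366210938, 135.36795043945312), (13.951943397521973, 44.73630142211914), 80.01168823242188))
10.425 [ 0.7 -0.4 -0.5]
```

```bash
python3 -c "
from workcell import *
print(finish_job())"
```

```text
the job is handed in; nothing more can be done
None
```

View pics/top1.png

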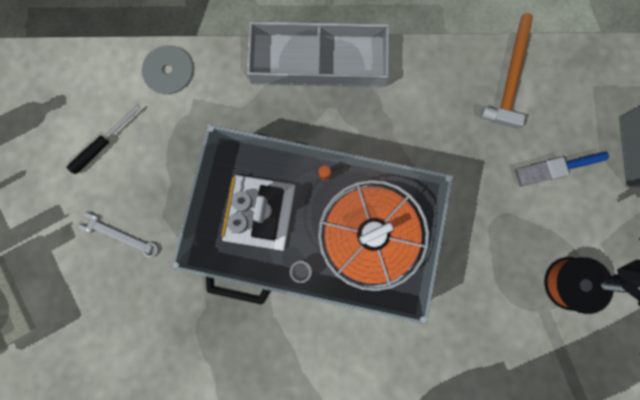

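I slackened the spool's wing nut by about 60° clockwise, let go, moved the arm clear and handed the job in at about 10.4 s.

- **Nut:** the top view shows its wing at (376,233), now turned. The wing normal went from 85° to 25–26° in all three camera views, a turn of 59–60°. It was only ever turned in the loosening direction.
- **Forces:** the highest reading I took on the tool was under 10 N, and it was back to about zero after I opened the fingers.
- **Drive knob:** I never touched it. Its measured angle was 80.2–80.9° before and 80.0–81.7° after, which is within measuring noise.

None of the checks failed or disagreed.

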